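Open the sprung board clamp to its marker and hold it

ROBOT

A 6-joint arm with a two-finger parallel gripper is mounted at the origin on the work surface. World frame = base frame: x ahead of the robot, y to its left, z up, the work surface at z = 0. Lengths are in m, angles in rad, forces in N, time in s.
With the tool pointing down it reaches from about 0.35 to 0.975 m from the base axis. Payload 4.9 kg.
Tool frame: the origin (TCP) lies midway between the tips of the shut fingers; the grasp point (between the pads) lies 19 mm behind it; x points along the fingers, y is the direction in which the jaws open and shut, and the axes are right-handed (so a half turn about x gives the same grasp; the last joint's range is limited). The gripper opens to 85 mm and grips with 20 to 120 N. Pads are 22 mm wide; open, the fingers measure 114 mm over their backs; the gripper's body (76 mm by 85 mm) begins 54 mm behind the grasp point. The pads swing forward as they close: fully open they stand 13 mm farther back than shut.
Start: joints at [-1.467, 0.053, 1.613, -0, 1.476, -0.119], TCP at [0.138, -0.61, 0.231] pointing down, gripper open.
Joint ranges: [-3.01, 3.01], [-1.01, 2.22], [0.06, 2.58], [-1.02, 4.17], [0.09, 2.62], [-3.14, 3.14]. Speed limits (rad/s): [2.57, 2.57, 3.14, 3.14, 3.14, 3.14].

INTERFACE

Orientations are given as a rotation vector (axis times angle).
In Python, from station import ctrl gives the robot as it stands.
- The arm moves only by the shell command python3 -m handwheel 'ROWS' [FORCE]. ROWS is JSON, a list of rows, each a list of 3 entries, a list of its own where there are three numbers: the finger opening in m, from 0 to 0.0854, then the shift along the tool's x, y, z in m, then the turn, a rotation vector about the tool's x, y, z in degrees. In form: [[claw, [dx, dy, dz], [ax, ay, az]], ...]. A call has 1 to 10 rows; each row shifts and turns the commanded pose from where the row before left it, along the tool's axes as they then stand; what a row does not reach is not made up. A row lasts 1/12 s, in which the tool goes at most 41.7 mm and 7.16 degrees, less where a joint would pass 70% of its speed; a pose out of reach is approached as far as the arm can. A call with a gripper value outside its range is refused whole. The fingers move at their own pace and stop on an object; FORCE is the grip in N (left out, the last holds). Time passes only in rows, so rows that do not move let the fingers close. It gives the time, the measured TCP pose, the force and the opening at its end, in the units of the state.
- ctrl.get_obs(): the state, without advancing time (a new reading comes with each control period).
- ctrl.get_image(name): name is "scene" or "top" or "wrist"; returns the picture (384x512x3 uint8, red, green, blue); there is no depth.
- ctrl.camera_params(name): a dict with "vertical_fov" (degrees; the focal length in pixels is half the picture's height over the tangent of half this angle, whatever the lens; pixels are square), "cx", "cy" (the principal point, pixels), "rvec" (rotation vector, rad) and "tvec" (3), from world to camera coordinates, as OpenCV has them; the wrist camera has in their place "T_tool_cam" (4x4, takes a point from camera to tool coordinates, whose origin is the TCP and whose axes are the tool frame's). Camera axes: x right, y down, z forward; pixel columns grow to the right and rows downward; lengths in m; the calibration is good to about 2 mm. The wrist camera is an equidistant fisheye: a pixel r from the principal point sees the ray r / f radians off the axis. A picture is of the moment at which its call begins: read the wrist's pose just before it. camera_params takes no time and is no camera call.
- ctrl.finish_job(): hands the job in, once; it reports no verdict.
Trained networks look in the newest picture that a camera, given by its name, has taken for a name from the list of things; names that differ only in an ending like _2 or _b are one class to them, and where a whole thing is asked for, a point or a joint stands for the part that bears it (a point fixed in the world has none). Each returns a list of dicts, best first, with "score" (0 to 1); they miss things now and then, are a little off and sometimes report something else, mostly with a low value. They report only what shows in the picture. A call takes as long as a camera call.
- ctrl.look_for(thing, camera): "box" ([centre column, centre row, width, height] in pixels, round what is visible of it).
- ctrl.silhouettes(thing, camera): "mask" (384x512 bool, what is visible of it) and "box" ([centre column, centre row, width, height] in pixels, round what is visible of it).
- ctrl.tip_of(thing, camera): "centre" ([row, column] in pixels: a listed point, or the origin of a listed thing).
The state is a dict: "t": time; "q": joint angles; "dq": joint speeds; "effort": joint torques, N m; "tool_pos": TCP position; "tool_rot": TCP orientation; "contact_force": force on the tool from outside, world axes, zero at the start; "wrist_torque": the same for the moment, N m; "opening": finger opening in m.
Only numpy, scipy, OpenCV 4.12 (cv2) and the standard library are available. Lean on these libraries where they do the work, as an engineer would, in place of code of your own. Each camera call takes 0.05 s, during which the arm holds its last target.

TASK

Get the clamping jig ready for the next board: on its control box press the small round key, then the square key, then the large round key, one at a time, each fully down and let up again. Then take the sprung jaw by its upright wooden grip, pull it back until its pointer stands opposite the black line on the bare metal marker block, and keep holding it there steadily: the program finishes while still holding the jaw at the mark, since it springs shut if let go. Leave the loose board, the screw jar and the wrench where they are.

Things in the scene. Friction and masses are not known exactly. Their poses are not given: they have to be found in the camera images.
- jaw_grip (a point): Centre of the sprung jaw's upright dark wooden grip, 84 mm above the bench. The grip is 22 mm thick along the slide, 60 mm wide across it, from 56 to 108 mm high, on an aluminium carriage (44 mm along the slide, 90 mm across, top at 56 mm). Frame: x level along the slide, the jaw is pulled towards -x; z up. Nothing else on the jig is higher than 56 mm.
- jaw (a joint): How far the jaw is pulled back, in m: 0 is sprung shut (as it starts), 0.09 is the mechanical end. The marker stands 0.04 to 0.07 from shut, short of the end. The spring pulls it shut with about 5 N at 0 and 11 N at 0.07, plus about 0.6 N of friction.
- pointer_tip (a point): The tip of the jaw's pointer, a dark steel blade 4 mm wide that sticks out sideways (+y of the frame) from the carriage, 60 mm beside the middle of the grip, 47 mm above the bench; it moves with the jaw. Same axes as jaw_grip.
- mark (a point): Middle of the black line across the top of the bare metal marker block on the jig's edge; the block is 12 mm wide along the slide, 20 mm across it, top 46 mm above the bench, fixed, at a different place along the jig each time. Axes as jaw_grip: the pointer is opposite when its tip and this point have the same x in this frame (the tip is then 13 mm away, across the slide).
- jig: The clamping jig, fixed to the bench: plywood base 340 mm (x) by 170 mm (y), 18 mm thick, a wooden fence at its +x end (top 55 mm), two steel rods and a spring barrel. Origin: centre of its underside. x runs along the slide towards the fence; the robot is on the -x side. The grip's centre is at x = +60 mm, y = 0 when shut.
- panel: The control box, fixed to the bench: grey, 110 mm (x) by 235 mm (y), top plate 60 mm above the bench. Origin: centre of its underside. Three black keys in a row along y, 70 mm apart, in an order that varies; they differ only in shape and size. The box stands left or right of the jig.
- wrench: A loose open-ended wrench lying flat on the bench between the near ends of the jig and the box; origin on its underside. Not to be moved.
- screw_jar: A loose glass screw jar with a steel lid, 64 mm across, 85 mm high, standing between the jig and the box towards their far ends; origin at the centre of its underside. Not to be moved.
- board: A loose pale plywood board lying flat, 60 by 260 by 22 mm, on the far left of the bench; origin at the centre of its underside. Not to be moved.
- key_small_top (a point): The small round key, 20 mm across, black, on a slightly larger black collar. The point is the centre of its top face, 76 mm above the bench when up (10 mm above its collar).
- key_small (a joint): How far the small round key is pressed, in m: 0 is up, 0.006 fully down; it counts as pressed beyond 0.004. It springs back; fully down takes about 5 N, straight down.
- key_square_top (a point): The square key, 30 by 30 mm, black, on a slightly larger black collar. The point is the centre of its top face, 76 mm above the bench when up (10 mm above its collar).
- key_square (a joint): How far the square key is pressed, in m: 0 is up, 0.006 fully down; it counts as pressed beyond 0.004. It springs back; fully down takes about 5 N, straight down.
- key_large_top (a point): The large round key, 42 mm across, black, on a slightly larger black collar. The point is the centre of its top face, 76 mm above the bench when up (10 mm above its collar).
- key_large (a joint): How far the large round key is pressed, in m: 0 is up, 0.006 fully down; it counts as pressed beyond 0.004. It springs back; fully down takes about 5 N, straight down.

How it is judged:
By the outcome, as a careful person would: the job done as asked, in the order asked, and still so for the second after the job is handed in, while the arm keeps its last pose, push and grip.
It also fails if it takes over 54 s, if anything falls off the work surface, if the arm or the gripper's body presses on something with over 40 N, if the wrist force passes 120 N, or if a joint passes its speed limit or range.

## Working session

There is one attempt and no reset: what is moved stays moved. The work goes in short steps, Python scripts to look and compute and a shell command to move; the robot and the scene stay as the last step left them, time stands still between calls to the robot, and variables do not carry over. Pictures are saved under pics/ and viewed, and the job is handed in when it is done.

```bash
ls; mkdir -p pics
python3 - <<'E'
from station import ctrl
import cv2
for n in ["scene","top","wrist"]:
    im=ctrl.get_image(n); cv2.imwrite(f"pics/{n}0.png",im[:,:,::-1])
    print(n,ctrl.camera_params(n))
o=ctrl.get_obs()
for k,v in o.items(): print(k,v)
E
```

```text
pics
scene {'vertical_fov': 55.08228303575472, 'cx': 259.93646734408526, 'cy': 190.1508246097713, 'rvec': array([ 2.07724268,  1.70211475, -0.45660942]), 'tvec': array([-0.20275733, -0.43872974,  1.1873071 ])}
top {'vertical_fov': 47.650740039573314, 'cx': 255.31347074231672, 'cy': 187.54433793690447, 'rvec': array([ 2.20314278, -2.20239871,  0.04853835]), 'tvec': array([0.09650658, 0.57641728, 1.03010541])}
wrist {'vertical_fov': 65.70646984690485, 'cx': 257.452745482797, 'cy': 193.59482929896188, 'T_tool_cam': array([[-8.81935681e-04, -2.71496989e-01,  9.62438885e-01,
        -1.42433872e-01],
       [ 9.99999580e-01,  2.22890170e-06,  9.16983368e-04,
        -1.27564449e-04],
       [-2.51103405e-04,  9.62439289e-01,  2.71496873e-01,
        -6.82757727e-02],
       [ 0.00000000e+00,  0.00000000e+00,  0.00000000e+00,
         1.00000000e+00]])}
t 0.15
q [-1.46701816e+00  5.32459099e-02  1.61397579e+00 -1.52352509e-05
  1.47600150e+00 -1.18983091e-01]
dq [-5.84763235e-05 -1.62968396e-03 -4.77651687e-03  1.18800102e-03
  5.45234135e-04  1.04863383e-03]
effort [ 2.03814407e-04 -3.94237518e+01 -3.70721555e+01 -9.43165537e-05
  4.66522717e-03  1.33212055e-05]
tool_pos [ 0.13803301 -0.60906854  0.23032188]
tool_rot [ 2.10432328  0.23708315 -2.10432914]
contact_force [-0.60781061 -0.46747893 -0.20191083]
wrist_torque [-0.01711293 -0.04190656  0.00686511]
opening 0.0851565073168633
```

View pics/scene0.png

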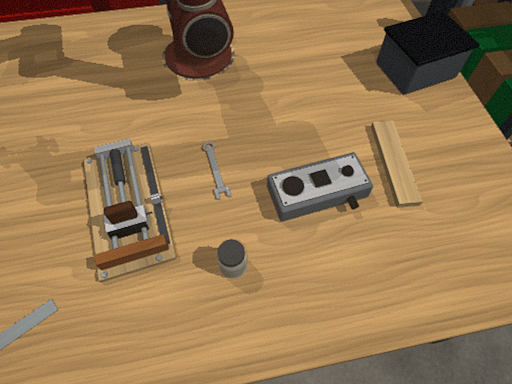

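View pics/top0.png

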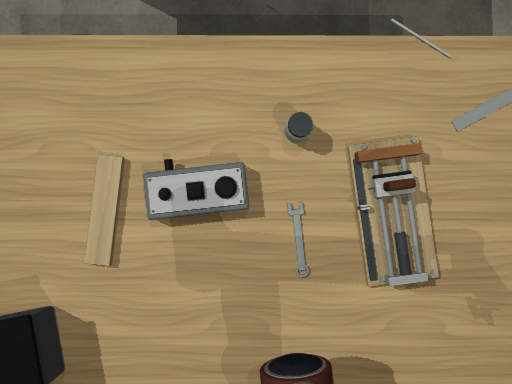

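```bash
cat > h.py <<'E'
import numpy as np, cv2
from scipy.spatial.transform import Rotation as R
from station import ctrl
def ray(name,row,col,obs=None):
    p=ctrl.camera_params(name); f=192/np.tan(np.radians(p['vertical_fov'])/2)
    u=(col-p['cx'])/f; v=(row-p['cy'])/f
    if name=='wrist':
        th=np.hypot(u,v); s=np.sin(th)/th if th>1e-9 else 1
        d=np.array([u*s,v*s,np.cos(th)])
        T=p['T_tool_cam']; Rt=R.from_rotvec(obs['tool_rot']).as_matrix()
        return np.array(obs['tool_pos'])+Rt@T[:3,3], Rt@T[:3,:3]@d
    Rm=R.from_rotvec(p['rvec']).as_matrix()
    return -Rm.T@p['tvec'], Rm.T@np.array([u,v,1.])
def at_z(name,row,col,z,obs=None):
    o,d=ray(name,row,col,obs); return o+d*(z-o[2])/d[2]
def proj(name,P,obs=None):
    P=np.asarray(P,float); p=ctrl.camera_params(name); f=192/np.tan(np.radians(p['vertical_fov'])/2)
    if name=='wrist':
        T=p['T_tool_cam']; Rt=R.from_rotvec(obs['tool_rot']).as_matrix()
        c=T[:3,:3].T@(Rt.T@(P-obs['tool_pos'])-T[:3,3])
        th=np.arctan2(np.hypot(c[0],c[1]),c[2]); r=np.hypot(c[0],c[1])
        return p['cy']+f*th*c[1]/r, p['cx']+f*th*c[0]/r
    c=R.from_rotvec(p['rvec']).as_matrix()@P+p['tvec']
    return p['cy']+f*c[1]/c[2],p['cx']+f*c[0]/c[2]
E
python3 - <<'E'
from h import *
np.set_printoptions(precision=4,suppress=True)
Z=dict(jaw_grip=.084,pointer_tip=.047,mark=.046,key_small_top=.076,key_square_top=.076,key_large_top=.076,jig=0,panel=0,wrench=0,screw_jar=0)
for n,z in Z.items():
  for c in ["top","scene"]:
    r=ctrl.tip_of(n,c)
    for x in r[:2]: print(n,c,round(x['score'],2),np.round(x['centre'],1),at_z(c,*x['centre'],z))
print(R.from_rotvec(ctrl.get_obs()['tool_rot']).as_matrix())
E
```

```text
jaw_grip top 0.94 [184.5 399.5] [ 0.5804 -0.2249  0.084 ]
jaw_grip scene 0.57 [211.6 119.6] [ 0.5816 -0.2235  0.084 ]
pointer_tip top 0.82 [191.  368.9] [ 0.567  -0.1662  0.047 ]
pointer_tip top 0.18 [240.8 298.1] [ 0.4522 -0.0017  0.047 ]
pointer_tip scene 0.7 [211.4 152.4] [ 0.574  -0.1614  0.047 ]
pointer_tip scene 0.45 [180.8 291.6] [0.5554 0.1718 0.047 ]
mark top 0.52 [205.9 363.7] [ 0.5326 -0.154   0.046 ]
mark scene 0.61 [191.7 156.1] [ 0.5222 -0.1503  0.046 ]
mark scene 0.57 [170.9 217. ] [ 0.4915 -0.0007  0.046 ]
key_small_top top 0.41 [190.8 166.6] [0.5664 0.2961 0.076 ]
key_small_top top 0.23 [209.  107.4] [0.5255 0.4282 0.076 ]
key_small_top scene 0.59 [168.4 346.6] [0.5641 0.3016 0.076 ]
key_small_top scene 0.16 [183.2 292.3] [0.5793 0.165  0.076 ]
key_square_top top 0.48 [190.8 193.3] [0.5664 0.2362 0.076 ]
key_square_top top 0.26 [189.4 198.7] [0.5696 0.2241 0.076 ]
key_square_top scene 0.51 [174.3 321.3] [0.5686 0.2379 0.076 ]
key_large_top top 0.83 [187.7 221.7] [0.5734 0.1724 0.076 ]
key_large_top top 0.34 [193.2 163.6] [0.561  0.3028 0.076 ]
key_large_top scene 0.65 [182.5 291.8] [0.5772 0.1643 0.076 ]
key_large_top scene 0.53 [169.6 347.5] [0.5678 0.3026 0.076 ]
jig top 0.93 [211.3 391.8] [ 0.5195 -0.2336  0.    ]
jig scene 0.55 [206.  127.5] [ 0.5204 -0.2302  0.    ]
panel top 0.78 [188.4 197.9] [0.5747 0.2356 0.    ]
wrench top 0.94 [238.4 299.1] [ 0.4542 -0.009   0.    ]
wrench scene 0.59 [171.8 215.1] [ 0.4622 -0.0058  0.    ]
screw_jar top 0.59 [128.1 295.5] [ 0.7218 -0.0012  0.    ]
screw_jar scene 0.62 [261.1 234.6] [0.7109 0.0041 0.    ]
[[-0.      0.221  -0.9753]
 [ 0.0001 -0.9753 -0.221 ]
 [-1.     -0.0001 -0.    ]]
```

The top view (x up, y to the left) shows the jig on the right at about (390,210), with its grip at (400,185) and the marker block at (364,207). The box is on the left, with the keys small (165,194), square (195,191) and large (226,188). I'll turn the tool so its jaws open along the slide, then move over the jig to look.

```bash
python3 -m handwheel '[[0.0854,[-0.005,0,0],[-7.1,0,0]],[0.0854,[-0.005,0,0],[-7.1,0,0]],[0.0854,[-0.005,0,0],[-7.1,0,0]],[0.0854,[-0.005,0,0],[-7.1,0,0]],[0.0854,[-0.005,0,0],[-7.1,0,0]],[0.0854,[-0.005,0,0],[-7.1,0,0]],[0.0854,[-0.005,0,0],[-7.1,0,0]],[0.0854,[-0.005,0,0],[-7.1,0,0]],[0.0854,[-0.005,0,0],[-7.1,0,0]],[0.0854,[-0.005,0,0],[-7.1,0,0]]]'
python3 -m handwheel '[[0.0854,[0,0,0],[-7,0,0]],[0.0854,[0,0,0],[-7,0,0]],[0.0854,[0,0,0],[0,0,0]]]'
python3 - <<'E'
from h import *
o=ctrl.get_obs(); M=R.from_rotvec(o['tool_rot']).as_matrix()
print(M, M.T@(np.array([.53,-.2,.28])-o['tool_pos']), o['q'])
E
```

```text
t: 1.98
tool_pos: [0.1381, -0.6095, 0.2815]
tool_rot: [1.284, 1.159, -1.284]
contact_force: [1.4, 0.6, -0.2]
opening: 0.0855
t: 2.23
tool_pos: [0.1381, -0.6096, 0.2815]
tool_rot: [1.107, 1.271, -1.107]
contact_force: [-0.0, 0.4, -0.4]
opening: 0.0854
[[ 1.17881645e-05  9.90569316e-01  1.37012517e-01]
 [-2.60874109e-04  1.37012516e-01 -9.90569282e-01]
 [-9.99999966e-01 -2.40660247e-05  2.60029014e-04]] [ 0.00136782  0.44430827 -0.35201971] [-1.46697458e+00  2.78382101e-02  1.55537379e+00 -1.53123148e-05
  1.55811996e+00 -1.60441925e+00]
```

```bash
python3 -m handwheel '[[0.0854,[0,0.029,-0.023],[0,0,0]],[0.0854,[0,0.03,-0.0235],[0,0,0]],[0.0854,[0,0.03,-0.0235],[0,0,0]],[0.0854,[0,0.03,-0.0235],[0,0,0]],[0.0854,[0,0.03,-0.0235],[0,0,0]],[0.0854,[0,0.03,-0.0235],[0,0,0]],[0.0854,[0,0.03,-0.0235],[0,0,0]],[0.0854,[0,0.03,-0.0235],[0,0,0]]]'
python3 -m handwheel '[[0.0854,[0,0.03,-0.0235],[0,0,0]],[0.0854,[0,0.03,-0.0235],[0,0,0]],[0.0854,[0,0.03,-0.0235],[0,0,0]],[0.0854,[0,0.03,-0.0235],[0,0,0]],[0.0854,[0,0.03,-0.0235],[0,0,0]],[0.0854,[0,0.03,-0.0235],[0,0,0]],[0.0854,[0,0.025,-0.0235],[0,0,0]],[0.0854,[0,0,0],[0,0,0]],[0.0854,[0,0,0],[0,0,0]]]'
python3 - <<'E'
from h import *
np.set_printoptions(precision=4,suppress=True)
o=ctrl.get_obs(); im=ctrl.get_image('wrist'); cv2.imwrite('pics/wrist1.png',im[:,:,::-1])
print(o['tool_pos'],o['q'])
Z=dict(jaw_grip=.084,pointer_tip=.047,mark=.046,jig=0)
for n,z in Z.items():
    for x in ctrl.tip_of(n,'wrist')[:2]: print(n,round(x['score'],2),np.round(x['centre'],1),at_z('wrist',*x['centre'],z,o))
for n in ['jaw_grip','mark','pointer_tip']:
    for x in ctrl.look_for(n,'wrist')[:1]: print(n,x)
E
```

```text
t: 2.9
tool_pos: [0.3505, -0.3899, 0.2814]
tool_rot: [1.111, 1.268, -1.112]
contact_force: [0.5, -1.1, -0.4]
opening: 0.0856
t: 3.65
tool_pos: [0.5312, -0.1994, 0.2811]
tool_rot: [1.108, 1.271, -1.109]
contact_force: [-0.6, -1.3, -0.8]
opening: 0.0856
[ 0.5312 -0.1994  0.2811] [-0.4901 -0.109   1.6889 -0.0003  1.5622 -0.6263]
jaw_grip 0.7 [194.5 293.2] [ 0.5766 -0.2217  0.084 ]
pointer_tip 0.71 [146.4 290.7] [ 0.5691 -0.169   0.047 ]
mark 0.58 [137.5 261. ] [ 0.5301 -0.1632  0.046 ]
jig 0.7 [183.7 249.5] [ 0.5238 -0.2365  0.    ]
jaw_grip {'box': [263.6, 184.5, 106.9, 82.2], 'score': 0.74}
mark {'box': [262.4, 133.4, 9.1, 22.1], 'score': 0.66}
pointer_tip {'box': [263.8, 188.6, 107.8, 71.5], 'score': 0.83}
```

View pics/wrist1.png

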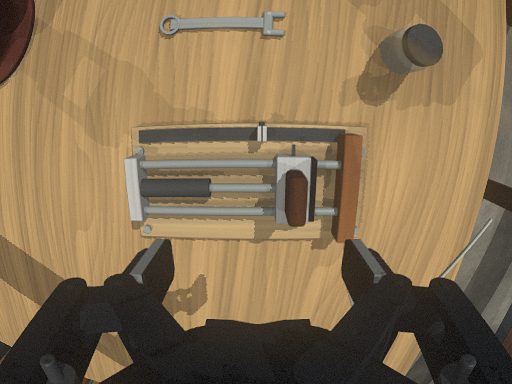

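The wrist view shows the jig level in the picture. The pointer tip is at (294,146), the marker's black line at (262,133) and the grip around (297,195), so the tool is aligned with the slide. Next I go to the keys with the fingers shut.

```bash
python3 -m handwheel '[[0,[0,0.008,-0.036],[0,0,0]],[0,[0,0.008,-0.036],[0,0,0]],[0,[0,0.008,-0.036],[0,0,0]],[0,[0,0.008,-0.036],[0,0,0]],[0,[0,0.008,-0.036],[0,0,0]],[0,[0,0.008,-0.036],[0,0,0]]]'
python3 -m handwheel '[[0,[0,0.008,-0.036],[0,0,0]],[0,[0,0.008,-0.036],[0,0,0]],[0,[0,0.008,-0.036],[0,0,0]],[0,[0,0.008,-0.036],[0,0,0]],[0,[0,0.008,-0.036],[0,0,0]],[0,[0,0.008,-0.036],[0,0,0]],[0,[0,0,0],[0,0,0]],[0,[0,0,0],[0,0,0]]]'
python3 - <<'E'
from h import *
np.set_printoptions(precision=4,suppress=True)
o=ctrl.get_obs(); im=ctrl.get_image('wrist'); cv2.imwrite('pics/wrist2.png',im[:,:,::-1])
print(o['tool_pos'],o['q'])
for n in ['key_small_top','key_square_top','key_large_top']:
    for x in ctrl.tip_of(n,'wrist')[:2]: print(n,round(x['score'],2),np.round(x['centre'],1),at_z('wrist',*x['centre'],.076,o))
o1=dict(tool_pos=np.array([.5312,-.1994,.2811]),tool_rot=np.array([1.108,1.271,-1.109]))
for a,b in [((163,150),(165,340)),((211,150),(213,335)),((130,139),(126,365))]:
    A=at_z('wrist',*a,.035,o1);B=at_z('wrist',*b,.035,o1);d=B-A;print(np.degrees(np.arctan2(d[1],d[0])))
E
```

```text
t: 4.55
tool_pos: [0.5486, 0.0209, 0.2815]
tool_rot: [1.11, 1.269, -1.109]
contact_force: [2.0, -0.4, -0.1]
opening: 0.012
t: 5.22
tool_pos: [0.567, 0.2415, 0.281]
tool_rot: [1.107, 1.271, -1.108]
contact_force: [-0.8, -0.8, 0.8]
opening: -0.0
[0.567  0.2415 0.281 ] [ 0.282   0.008   1.5762 -0.0002  1.5579  0.1443]
key_small_top 0.77 [118.6 260.4] [0.5615 0.3019 0.076 ]
key_square_top 0.84 [178.8 258.6] [0.5693 0.2306 0.076 ]
key_square_top 0.61 [162.2 258.3] [0.5662 0.2506 0.076 ]
key_large_top 0.72 [230.  256.2] [0.5755 0.1646 0.076 ]
7.03620519834194
7.304356228232422
8.668056973250845
```

View pics/wrist2.png

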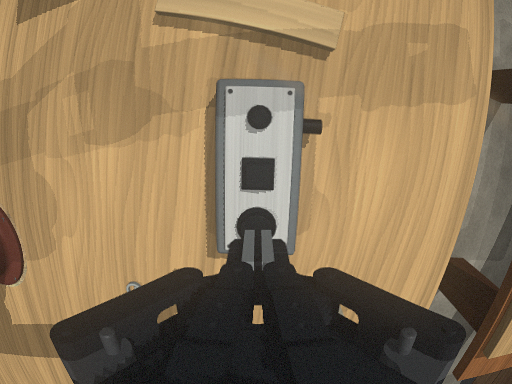

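The wrist view shows the small key centred near (259,117), the square key near (258,174), and the large key partly hidden near (256,227). They are in a straight row, so I'll check the positions against the 70 mm spacing.

Run:
```python
from h import *
np.set_printoptions(precision=4,suppress=True)
o=ctrl.get_obs(); M=R.from_rotvec(o['tool_rot']).as_matrix()
a=at_z('wrist',117.5,259.3,.076,o);b=at_z('wrist',174,258,.076,o);c=at_z('wrist',227,256.3,.076,o)
print(a,b,c,np.linalg.norm(a-b),np.linalg.norm(c-b))
for P in (a,b,c): print(M.T@(P-o['tool_pos']))
```

```text
[0.5608 0.3006 0.076 ] [0.5683 0.2338 0.076 ] [0.5753 0.166  0.076 ] 0.06719989886601312 0.06815306973802161
[ 0.2054  0.0016 -0.062 ]
[0.2054 0.0001 0.0052]
[ 0.2054 -0.002   0.0733]
```

```bash
python3 -m handwheel '[[0,[0,0.001,-0.031],[0,0,0]],[0,[0.02,0.0005,-0.032],[0,0,0]],[0,[0.04,0,0],[0,0,0]],[0,[0.04,0,0],[0,0,0]],[0,[0.04,0,0],[0,0,0]],[0,[0.035,0,0],[0,0,0]],[0,[0.015,0,0],[0,0,0]],[0,[0,0,0],[0,0,0]],[0,[0,0,0],[0,0,0]]]' 40
python3 - <<'E'
from h import *
for c in ['wrist','scene']: cv2.imwrite(f'pics/{c}3.png',ctrl.get_image(c)[:,:,::-1])
a=cv2.imread('pics/scene3.png')[120:240,240:400]; a=cv2.resize(a,None,fx=3.2,fy=3.2,interpolation=2); b=cv2.imread('pics/wrist3.png')[60:384,120:400]
a=cv2.copyMakeBorder(a,0,0,0,0,0); b=cv2.resize(b,(int(280*384/324),384)); a=a[:384,:460];cv2.imwrite('pics/c3.png',np.hstack([a,b])[:, :800])
E
```

```text
t: 6.17
tool_pos: [0.5607, 0.3022, 0.0918]
tool_rot: [1.11, 1.27, -1.11]
contact_force: [-0.6, -0.3, 0.8]
opening: 0.0001
```

View pics/c3.png

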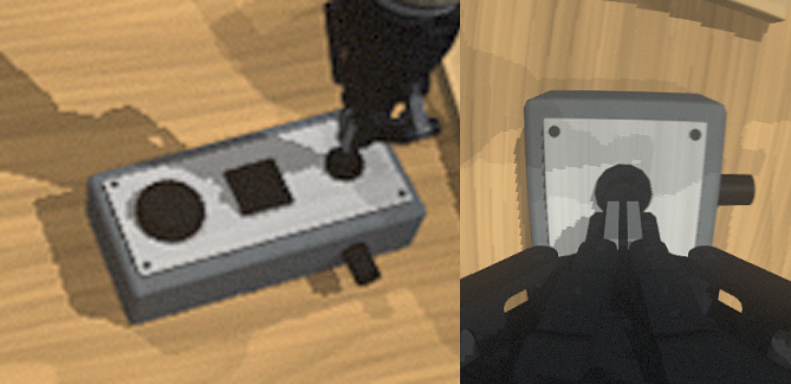

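The fingertips are centred over the small key (the right half shows the key around (622,185), with the tips at its centre). I'll press it.

```bash
python3 -m handwheel '[[0,[0.012,0,0],[0,0,0]],[0,[0.006,0,0],[0,0,0]],[0,[0.004,0,0],[0,0,0]],[0,[0,0,0],[0,0,0]],[0,[0,0,0],[0,0,0]]]'
```

```text
t: 6.68
tool_pos: [0.5613, 0.3032, 0.0707]
tool_rot: [1.11, 1.269, -1.107]
contact_force: [0.7, -0.1, 5.0]
opening: 0.0003
```

```bash
python3 -m handwheel '[[0,[0.0015,0,0],[0,0,0]],[0,[0,0,0],[0,0,0]],[0,[0,0,0],[0,0,0]]]'
```

```text
t: 6.93
tool_pos: [0.5614, 0.3033, 0.07]
tool_rot: [1.11, 1.269, -1.107]
contact_force: [-1.6, -0.9, 8.4]
opening: 0.0001
```

It bottomed out at z = 0.070 with 8.4 N. I'll lift and press the square key the same way.

```bash
python3 -m handwheel '[[0,[-0.01,0,0],[0,0,0]],[0,[-0.015,0,0],[0,0,0]],[0,[0,-0.0005,0.034],[0,0,0]],[0,[0,-0.001,0.0345],[0,0,0]],[0,[0,0,0],[0,0,0]],[0,[0,0,0],[0,0,0]]]'
python3 -m handwheel '[[0,[0.012,0,0],[0,0,0]],[0,[0.008,0,0],[0,0,0]],[0,[0.0045,0,0],[0,0,0]],[0,[0,0,0],[0,0,0]],[0,[0,0,0],[0,0,0]]]'
```

```text
t: 7.43
tool_pos: [0.5679, 0.2336, 0.0932]
tool_rot: [1.111, 1.27, -1.111]
contact_force: [0.3, 0.2, 0.3]
opening: 0.0002
t: 7.85
tool_pos: [0.5681, 0.2357, 0.0699]
tool_rot: [1.107, 1.271, -1.108]
contact_force: [-3.7, -3.9, 12.9]
opening: 0.0001
```

```bash
python3 -m handwheel '[[0,[-0.01,0,0],[0,0,0]],[0,[-0.0145,0,0],[0,0,0]],[0,[0,-0.001,0.034],[0,0,0]],[0,[0,-0.001,0.0345],[0,0,0]],[0,[0,0,0],[0,0,0]],[0,[0,0,0],[0,0,0]]]'
python3 - <<'E'
from h import *
cv2.imwrite('pics/s4.png',cv2.resize(ctrl.get_image('scene')[120:240,240:400,::-1],None,fx=4,fy=4,interpolation=2))
E
python3 -m handwheel '[[0,[0.012,0,0],[0,0,0]],[0,[0.008,0,0],[0,0,0]],[0,[0.004,0,0],[0,0,0]],[0,[0,0,0],[0,0,0]],[0,[0,0,0],[0,0,0]]]'
```

```text
t: 8.35
tool_pos: [0.575, 0.166, 0.0926]
tool_rot: [1.11, 1.27, -1.111]
contact_force: [-0.3, 0.1, 0.6]
opening: -0.0005
t: 8.82
tool_pos: [0.5752, 0.1678, 0.0699]
tool_rot: [1.108, 1.272, -1.108]
contact_force: [-4.2, 0.0, 10.6]
opening: -0.0001
```

View pics/s4.png

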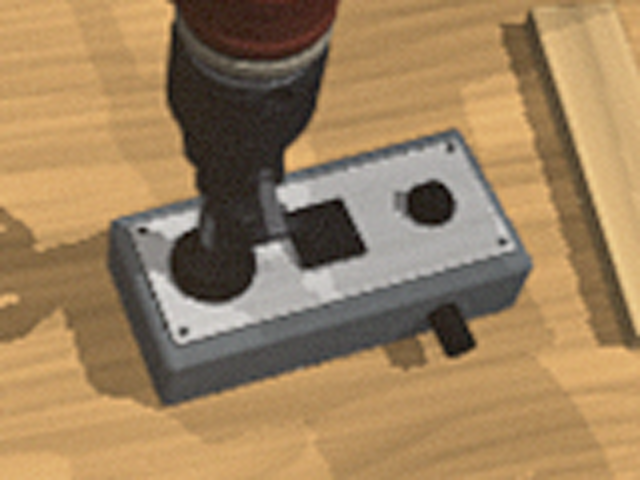

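All three keys bottomed out in order. The view shows the tips over the large key at (213,262), with the small and square keys back up. I'll lift and return to the grip.

```bash
python3 -m handwheel '[[0,[-0.01,0,0],[0,0,0]],[0,[-0.04,0,0],[0,0,0]],[0.0854,[-0.04,0,0],[0,0,0]],[0.0854,[-0.03,-0.0024,0.02],[0,0,0]],[0.0854,[0,-0.0044,0.035],[0,0,0]],[0.0854,[0,-0.0044,0.035],[0,0,0]],[0.0854,[0,-0.0044,0.035],[0,0,0]],[0.0854,[0,-0.0044,0.035],[0,0,0]]]'
python3 -m handwheel '[[0.0854,[0,-0.0044,0.036],[0,0,0]],[0.0854,[0,-0.0044,0.036],[0,0,0]],[0.0854,[0,-0.0044,0.036],[0,0,0]],[0.0854,[0,-0.0044,0.036],[0,0,0]],[0.0854,[0,-0.0044,0.036],[0,0,0]],[0.0854,[0,-0.0044,0.036],[0,0,0]],[0.0854,[0,-0.0023,0.011],[0,0,0]],[0.0854,[0,0,0],[0,0,0]],[0.0854,[0,0,0],[0,0,0]]]'
cat > look.py <<'E'
import sys
from h import *
np.set_printoptions(precision=4,suppress=True)
o=ctrl.get_obs(); im=ctrl.get_image('wrist'); cv2.imwrite(f'pics/{sys.argv[1]}.png',im[:,:,::-1])
M=R.from_rotvec(o['tool_rot']).as_matrix()
print(o['tool_pos'],o['contact_force'])
P={}
for n,z in dict(jaw_grip=.084,pointer_tip=.047,mark=.046).items():
    for x in ctrl.tip_of(n,'wrist')[:1]:
        P[n]=at_z('wrist',*x['centre'],z,o); print(n,round(x['score'],2),np.round(x['centre'],1),P[n],'tool',M.T@(P[n]-o['tool_pos']))
E
python3 look.py w5
```

```text
t: 9.48
tool_pos: [0.5764, 0.0049, 0.1881]
tool_rot: [1.107, 1.272, -1.108]
contact_force: [-0.2, 0.1, -0.5]
opening: 0.0719
t: 10.23
tool_pos: [0.579, -0.2227, 0.1878]
tool_rot: [1.11, 1.272, -1.109]
contact_force: [-0.0, 0.5, 0.3]
opening: 0.0855
[ 0.579  -0.2227  0.1878] [-0.0208  0.4962  0.2578]
jaw_grip 0.7 [192.5 262. ] [ 0.5822 -0.2219  0.084 ] tool [ 0.1038  0.0034 -0.0002]
pointer_tip 0.83 [122. 257.] [ 0.5699 -0.1642  0.047 ] tool [ 0.1409 -0.0009 -0.059 ]
mark 0.92 [110.1 217.4] [ 0.531  -0.1575  0.046 ] tool [ 0.1419 -0.0386 -0.0708]
```

View pics/w5.png

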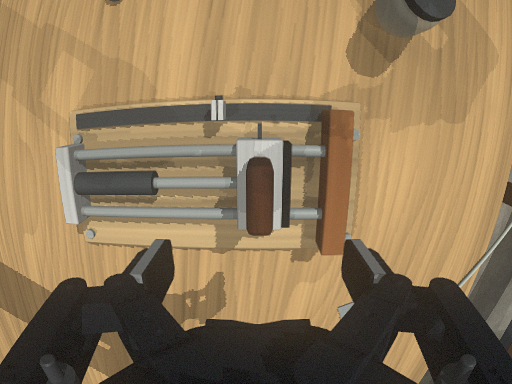

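The view shows the grip at (260,195), the pointer at (260,132) and the black line at (218,110). The fingers are centred on the grip to within about 2 mm. I'll descend with the fingers partly closed.

```bash
python3 -m handwheel '[[0.055,[0.01,0.002,0],[0,0,0]],[0.055,[0.02,0,0],[0,0,0]],[0.055,[0.03,0,0],[0,0,0]],[0.055,[0.03,0,0],[0,0,0]],[0.055,[0.02,0,0],[0,0,0]],[0.055,[0.01,0,0],[0,0,0]],[0.055,[0,0,0],[0,0,0]],[0.055,[0,0,0],[0,0,0]]]' 40
python3 look.py w6
```

```text
t: 11.1
tool_pos: [0.5814, -0.2227, 0.0687]
tool_rot: [1.108, 1.271, -1.108]
contact_force: [0.8, -0.3, 0.1]
opening: 0.0549
[ 0.5814 -0.2227  0.0687] [ 0.8265 -0.2583  0.1252]
jaw_grip 0.63 [262.6 255.1] [ 0.5801 -0.2248  0.084 ] tool [-0.0153 -0.0016  0.0019]
pointer_tip 0.72 [134.7 254.2] [ 0.5715 -0.1674  0.047 ] tool [ 0.0218 -0.0023 -0.0561]
mark 0.7 [108.5 186.4] [ 0.5319 -0.1573  0.046 ] tool [ 0.0228 -0.0402 -0.0715]
```

View pics/w6.png

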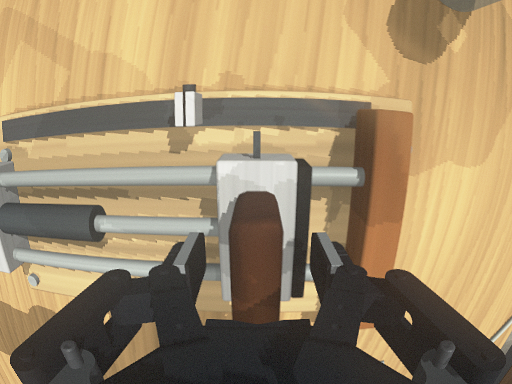

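The fingers straddle the grip (255,270). The pointer tip is at (257,131) and the black line at (184,108). I'll close with 70 N.

```bash
python3 -m handwheel '[[0.0,[0,0,0],[0,0,0]],[0.0,[0,0,0],[0,0,0]],[0.0,[0,0,0],[0,0,0]],[0.0,[0,0,0],[0,0,0]],[0.0,[0,0,0],[0,0,0]],[0.0,[0,0,0],[0,0,0]]]' 70
cat > pm.py <<'E'
import sys
from h import *
o=ctrl.get_obs(); print(o['tool_pos'],o['contact_force'],o['opening'])
im=ctrl.get_image('wrist')[:,:,::-1]; cv2.imwrite(f'pics/{sys.argv[1]}.png',im)
cv2.imwrite(f'pics/{sys.argv[1]}z.png',cv2.resize(im[70:190,150:350],None,fx=4,fy=4,interpolation=cv2.INTER_CUBIC))
E
python3 pm.py w7
```

```text
t: 11.8
tool_pos: [0.5805, -0.2235, 0.0699]
tool_rot: [1.108, 1.272, -1.111]
contact_force: [-6.1, 0.7, 5.5]
opening: 0.0215
[ 0.58046266 -0.22351282  0.0698744 ] [-6.13386976  0.724508    5.5027223 ] 0.02153135286440265
```

View pics/w7z.png

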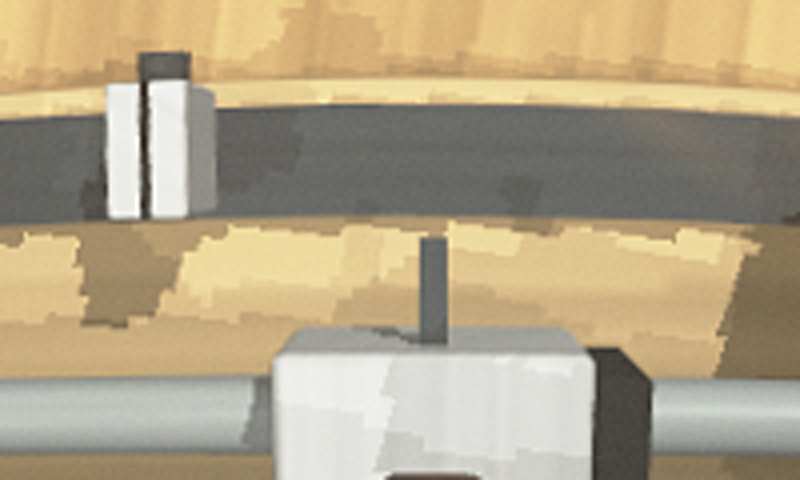

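The zoom shows the black line at zoom (146,150), full-frame (186.5,107.5), and the pointer tip at zoom (433,240), full-frame (258,130).

```bash
python3 - <<'E'
from h import *
o=ctrl.get_obs();M=R.from_rotvec(o['tool_rot']).as_matrix()
a=at_z('wrist',130,258.3,.047,o);b=at_z('wrist',108,186.5,.046,o);d=b-a
print(d,M.T@d)
for h in (7,7.5,8): 
  c,s=np.cos(np.radians(h)),np.sin(np.radians(h));print(h,d@[c,s,0],d@[-s,c,0])
# rod headings
for r in [((170,20),(166,218)),]: pass
E
python3 -m handwheel '[[0.0,[0,-0.004,0],[0,0,0]],[0.0,[0,-0.008,0],[0,0,0]],[0.0,[0,-0.008,0],[0,0,0]],[0.0,[0,-0.008,0],[0,0,0]],[0.0,[0,-0.006,0],[0,0,0]],[0.0,[0,-0.003,0],[0,0,0]],[0.0,[0,0,0],[0,0,0]],[0.0,[0,0,0],[0,0,0]]]'
python3 pm.py w8
```

```text
[-0.04177536  0.00760475 -0.001     ] [ 0.00108719 -0.040368   -0.01316267]
7 -0.04053718727106422 0.012639203453707863
7.5 -0.040425347281575874 0.012992471395294202
8 -0.04031042874537894 0.013344749909881395
t: 12.52
tool_pos: [0.5461, -0.2281, 0.0699]
tool_rot: [1.111, 1.266, -1.106]
contact_force: [6.9, 1.9, 0.7]
opening: 0.0211
[ 0.54613699 -0.22813951  0.06991577] [6.93834729 1.87947437 0.67800561] 0.021113278465776632
```

View pics/w8z.png

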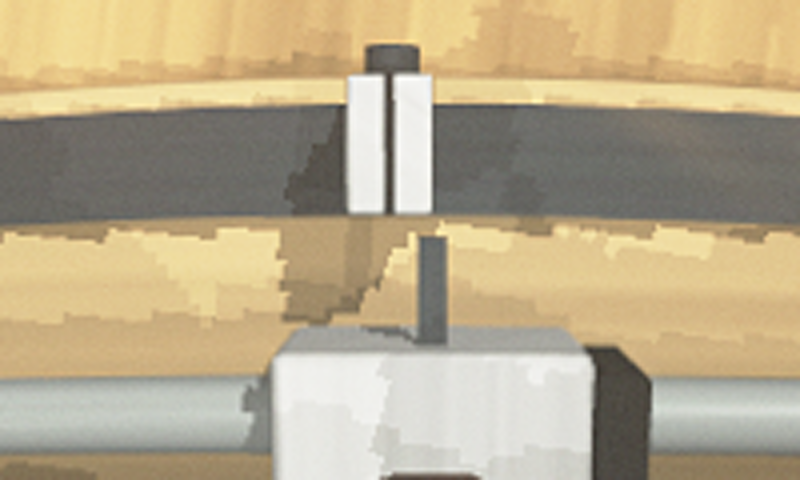

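The black line is at zoom x≈390 and the pointer at x≈433. At 0.142 mm per zoom pixel, about 6 mm remain.

```bash
python3 -m handwheel '[[0.0,[0,-0.003,0],[0,0,0]],[0.0,[0,-0.003,0],[0,0,0]],[0.0,[0,0,0],[0,0,0]],[0.0,[0,0,0],[0,0,0]],[0.0,[0,0,0],[0,0,0]]]'
python3 pm.py w9
```

```text
t: 12.98
tool_pos: [0.5404, -0.2289, 0.0699]
tool_rot: [1.111, 1.266, -1.106]
contact_force: [7.5, 1.5, 0.2]
opening: 0.021
[ 0.54044512 -0.22885155  0.06989961] [7.54276255 1.53796632 0.22087023] 0.020964749699933165
```

View pics/w9z.png

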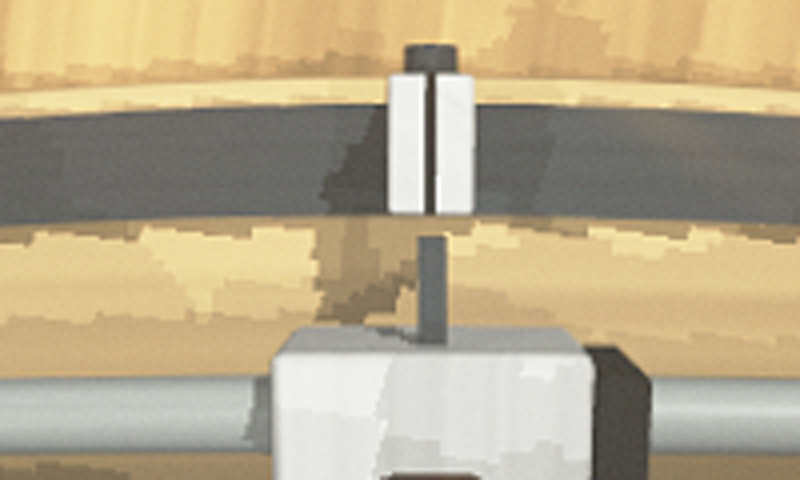

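The line is at zoom x≈430.5 and the pointer at x≈432.5, about 0.3 mm apart. I'll hold still, then check steadiness and compare in jig axes and the other views.

```bash
python3 -m handwheel '[[0.0,[0,0,0],[0,0,0]],[0.0,[0,0,0],[0,0,0]],[0.0,[0,0,0],[0,0,0]],[0.0,[0,0,0],[0,0,0]],[0.0,[0,0,0],[0,0,0]],[0.0,[0,0,0],[0,0,0]],[0.0,[0,0,0],[0,0,0]],[0.0,[0,0,0],[0,0,0]]]'
python3 pm.py w10
python3 - <<'E'
from h import *
o=ctrl.get_obs();M=R.from_rotvec(o['tool_rot']).as_matrix();print(np.degrees(np.arctan2(M[1,1],M[0,1])))
a=at_z('wrist',70+238/4,150+432.5/4,.047,o);b=at_z('wrist',70+145/4,150+430.5/4,.046,o);d=b-a
for h in (7,7.5,8): 
  c,s=np.cos(np.radians(h)),np.sin(np.radians(h));print(h,d@[c,s,0],d@[-s,c,0])
for c in('top','scene'): cv2.imwrite(f'pics/{c}11.png',ctrl.get_image(c)[:,:,::-1])
a=cv2.imread('pics/top11.png')[100:300,80:450];cv2.imwrite('pics/top11z.png',cv2.resize(a,None,fx=2,fy=2))
E
```

```text
t: 13.7
tool_pos: [0.5405, -0.2289, 0.0699]
tool_rot: [1.111, 1.266, -1.106]
contact_force: [6.6, 2.6, -0.4]
opening: 0.0213
[ 0.54048841 -0.22885419  0.06990583] [ 6.61067278  2.55424332 -0.43142271] 0.021310383272872952
7.752249738116741
7 -0.00044554171053638026 0.012946736091429777
7.5 -0.00033254459358331856 0.012950131154943435
8 -0.00021952215207195636 0.012952540015831173
```

View pics/w10z.png

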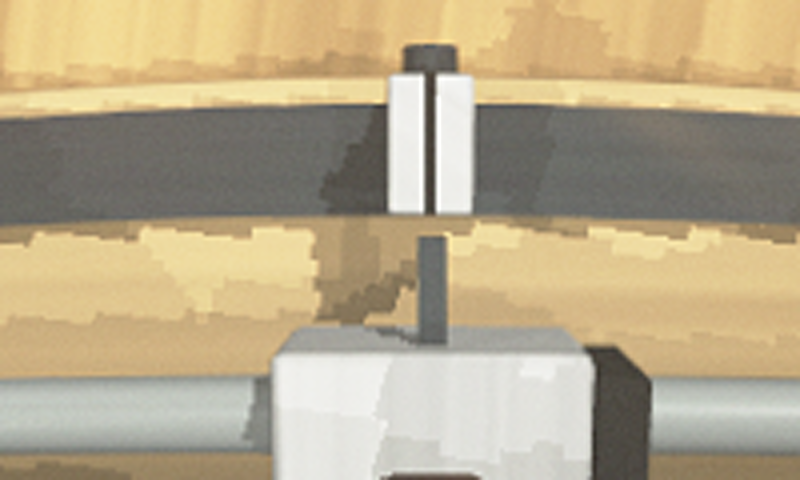

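View pics/top11z.png

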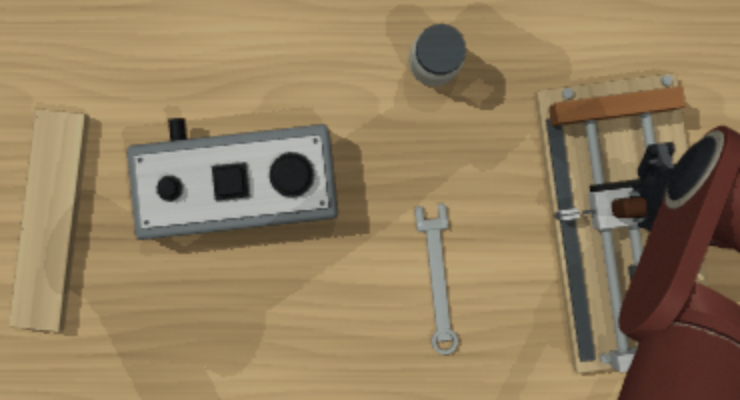

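Nothing moved during the hold. The wrist view still has the pointer (432) opposite the line (430). The top view shows them level at about (575,214), with the board, jar and wrench where they were. I'm handing in.

```bash
python3 -c "
from station import ctrl
print(ctrl.finish_job())"
```

```text
the job is handed in; nothing more can be done
None
```

The keys are pressed in order and the arm is holding the jaw at the mark; I handed the job in at about 14 s of the 54 s allowed.

- **Keys:** I pressed the small round, square and large round keys in that order. Each bottomed out with the fingertips at z ≈ 0.070, reading 8.4, 12.9 and 10.6 N. A picture taken before the large press showed the small and square keys up again. The large key's release I saw only in the last top view.
- **Jaw:** I gripped it by the wooden grip at 70 N and pulled it back about 40 mm. The last wrist picture put the pointer about 0.3 mm short of the black line (0.2–0.45 mm, depending on the slide heading assumed). Position and pull (about 7 N) stayed steady over 0.7 s of holding, and the arm is still gripping.
- **Loose things:** In the last top view the board, screw jar and wrench stand where they were at the start. I judged this by eye, not by measurement.

No check failed. The only disagreement was early: different views placed the mark and the grip several millimetres apart, so I set the final position by eye from the close wrist view.

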